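# Set the middle flip stop and register a blank for sawing

### The job

The blank is to be sawn to the middle one of the jig's three preset lengths. With the fingertips, tip the middle flip stop over so that it hangs down in front of the fence, leaving the left and right stops standing up; then push the wooden blank flat against the fence and slide it gently along until its end rests against that stop. Push only: pick nothing up, and leave the tools and wood round the jig where they are.

Things in the scene. Friction and masses are not known exactly. Their poses are not given: they have to be found in the camera images.
- saw_jig: Sawing jig screwed to the bench: plywood base 105 x 236 x 12 mm, fence 18 mm thick. Origin: on the underside, half-way along; x points to the fence, y along it (to the robot's left). The fence's front face is the plane x = +30 mm, its top at z = 48 mm; it runs the whole length, and the base ends 12 mm behind it and 75 mm in front. A 2 mm saw kerf crosses it at y = -48 mm.
- right_stop_pin (a point): Middle of the hinge pin of the right flip stop (three alike: a dark saddle 32 mm wide on the fence, 54 mm high over the bench, with a pale metal arm). The pin runs along the fence, 9 mm in front of its face, 53 mm over the bench. The arm is 24 mm wide along the fence, 8 mm thick and reaches 36 mm from the pin.
- right_stop_arm (a joint): Angle of the right stop's arm: 0 hanging straight down in front of the fence (its end 5 mm over the base), growing as it swings forward (jig -x) and up; 3.14 upright. Starts leaning back over the fence, at its rest (3.6). The hinge is light: once past upright to the front, the arm falls down by itself in about 1 s.
- middle_stop_pin (a point): Middle of the hinge pin of the middle flip stop (three alike: a dark saddle 32 mm wide on the fence, 54 mm high over the bench, with a pale metal arm). The pin runs along the fence, 9 mm in front of its face, 53 mm over the bench. The arm is 24 mm wide along the fence, 8 mm thick and reaches 36 mm from the pin.
- middle_stop_arm (a joint): Angle of the middle stop's arm: 0 hanging straight down in front of the fence (its end 5 mm over the base), growing as it swings forward (jig -x) and up; 3.14 upright. Starts leaning back over the fence, at its rest (3.6). The hinge is light: once past upright to the front, the arm falls down by itself in about 1 s.
- left_stop_pin (a point): Middle of the hinge pin of the left flip stop (three alike: a dark saddle 32 mm wide on the fence, 54 mm high over the bench, with a pale metal arm). The pin runs along the fence, 9 mm in front of its face, 53 mm over the bench. The arm is 24 mm wide along the fence, 8 mm thick and reaches 36 mm from the pin.
- left_stop_arm (a joint): Angle of the left stop's arm: 0 hanging straight down in front of the fence (its end 5 mm over the base), growing as it swings forward (jig -x) and up; 3.14 upright. Starts leaning back over the fence, at its rest (3.6). The hinge is light: once past upright to the front, the arm falls down by itself in about 1 s.
- blank_center (a point): Centre of the blank, a loose plain wooden bar 40 x 120 x 18 mm (about 50 g) lying on the jig's base in front of the fence, 10 to 17 mm off it and slightly askew. Its x axis points across it, roughly to the fence; y along it, roughly to the left.
- blank_end (a point): Middle of the blank's left end face (60 mm from its centre along its y). It must come to rest against the right-hand side of the middle stop's lowered arm, 12 mm to the right of the middle pin.
- hammer: Bystander, to be left alone: a hammer 268 mm long lying behind the bundle of plywood strips.
- sanding_block: Bystander, to be left alone: a cork sanding block 63 x 113 x 34 mm behind the jig, to the right.
- try_square: Bystander, to be left alone: a try square 177 x 118 x 19 mm, wooden stock and steel blade, lying flat behind the jig.
- masking_roll: Bystander, to be left alone: a roll of masking tape, 96 mm across, 24 mm high, in front of the bundle of plywood strips.
- pencil_flat: Bystander, to be left alone: a flat carpenter's pencil 168 mm long in front of the jig, to the left.

How it is judged:
On the way, in this order (a step that is already met when the one before it is completed fails the run):
1. the middle stop hangs down in front of the fence (value of joint middle_stop_arm below 0.1 rad), for 0.2 s.
2. the blank's end rests against the lowered middle stop (value of joint middle_stop_arm below 0.1 rad and y of blank_end in the frame of middle_stop_pin above -0.0145 m), for 0.1 s.
At the end, for the whole second after the job is handed in: The middle stop hangs down (within 0.1 rad), the outer two still stand up; the blank lies on the base, its long side along the fence (within 3.5 mm and 0.03 rad) and its end within 2.5 mm of the middle stop's arm, at rest (all of step 2 and value of joint each of left_stop_arm, right_stop_arm above 3.1 rad and y of blank_end in the frame of middle_stop_pin below -0.0105 m and angle between the y axis of blank and the y axis of saw_jig, either way round below 0.03 rad and x of blank_center in the frame of saw_jig above 0.0065 m and z of blank_center in the frame of saw_jig below 0.0235 m and linear speed of blank below 0.01 m/s); the robot touches nothing.
It fails at once if one of the hammer, sanding block, try square, tape roll or pencil is shifted (distance of any of hammer, sanding_block, try_square, masking_roll, pencil_flat from where it was at the start of the episode above 0.012 m).
It fails at once if the left or right stop is tipped over (value of joint any of left_stop_arm, right_stop_arm below 3 rad).
It fails at once if the blank is lifted or tipped off the jig's base (z of blank_center in the frame of saw_jig above 0.027 m or angle between blank_center's own z axis and vertical above 0.12 rad).
It fails at once if the blank is pushed hard (contact force between the fingers and blank above 40 N).
It also fails if it takes over 58 s, if anything falls off the work surface, if the arm or the gripper's body presses on something with over 40 N, if the wrist force passes 120 N, or if a joint passes its speed limit or range.

### The arm

A 6-joint arm with a two-finger parallel gripper is mounted at the origin on a cart in front of the work surface, level with it; the furniture and walls round the work are solid. World frame = base frame: x ahead of the robot, y to its left, z up, the work surface at z = 0. Lengths are in m, angles in rad, forces in N, time in s.
With the tool pointing down it reaches from about 0.225 to 0.875 m from the base axis. Payload 3.4 kg.
Tool frame: the origin (TCP) lies between the finger pads; the fingertips stand 11 mm ahead of it and the grasp point (between the pads) lies 8 mm behind it; z points along the fingers, y is the line along which they close (so a half turn about z gives the same grasp; the last joint's range is limited). The gripper opens to 85 mm and grips with 20 to 120 N. Pads are 22 mm wide; open, the fingers measure 114 mm over their backs; the gripper's body (76 mm by 85 mm) begins 54 mm behind the grasp point. The pads swing forward as they close: fully open they stand 13 mm farther back than shut.
Start: joints at [1.12, 0.276, 1.505, -0, 1.361, -0.121], TCP at [0.186, 0.544, 0.242] pointing down, gripper open.
Joint ranges: [-2.89, 2.89], [-0.75, 2.08], [0.22, 2.7], [-1.18, 4.32], [0.11, 2.71], [-2.7, 2.7]. Speed limits (rad/s): [2.57, 2.57, 3.14, 3.14, 3.14, 3.14].

### API

Orientations are given as a unit quaternion [w, x, y, z].
In Python, from rig import sensors, eyes, manip gives the robot as it stands.
- The arm moves only by the tool drive_tool, never from a script. Its argument "deltas" is a list of rows, each an object with "linear": the shift along the world's x, y, z in mm, a list of three; "twist": the turn about the world's z in degrees; "claw": the opening, from 0 (shut) to 1 (fully open). In form: [{"linear": [tx, ty, tz], "twist": twist, "claw": claw}, ...]. A call has 1 to 12 rows; each row is the pose to reach, as a shift and turn from the pose commanded when the call began; what a row does not reach only later rows make up. A row lasts 1/12 s, in which the tool goes at most 41.7 mm and 7.16 degrees, less where a joint would pass 70% of its speed; a pose out of reach is approached as far as the arm can. A call with a gripper value outside its range is refused whole. The fingers move at their own pace and stop on an object; "squeeze" is the grip in N (left out, the last holds). Time passes only in rows, so rows that repeat a pose let the fingers close. It gives the time, the measured TCP pose, the force, the opening and the grip force at its end, in the units of the state.
- sensors.get_state(): the state, without advancing time (a new reading comes with each control period).
- eyes.get_image(name): name is "scene" or "top" or "wrist"; returns the picture (420x560x3 uint8, red, green, blue); there is no depth.
- eyes.camera_model(name): a dict with "intrinsics" (3x3 intrinsics, pixels), "R" (3x3) and "t" (3): a world point X has camera coordinates R X + t. Camera axes: x right, y down, z forward; pixel columns grow to the right and rows downward; lengths in m; the calibration is good to about 2 mm. A picture is of the moment at which its call begins: read the wrist's pose just before it. camera_model takes no time and is no camera call; for the wrist camera it gives the pose at the moment of the call.
- manip.sign_off(): hands the job in; it is judged then, once.
The state is a dict: "clock": time; "qpos": joint angles; "qd": joint speeds; "effort": joint torques, N m; "position": TCP position; "ee_rot": TCP orientation; "contact_force": force on the tool from outside, world axes, zero at the start; "moment": the same for the moment, N m; "width": finger opening in m; "gripper_force": force on a finger pad.
Only numpy, scipy, OpenCV 4.12 (cv2) and the standard library are available. Lean on these libraries where they do the work, as an engineer would, in place of code of your own. Each camera call takes 0.05 s, during which the arm holds its last target. There are 200 camera calls.

## Working session

There is one attempt and no reset: what is moved stays moved. The work goes in short steps, Python scripts to look and compute and a tool call to move; the robot and the scene stay as the last step left them, time stands still between calls to the robot, and variables do not carry over. Pictures are saved under pics/ and viewed, at most 10 in all, crops included, and the job is handed in when it is done.

Besides the shell and the picture viewer there is one more tool, called after "Request:" as name([rows], argument=value, ...), one row to a line, values as JSON. drive_tool: Moves the arm, as the interface text tells. Its arguments: {"type":"object","properties":{"deltas":{"type":"array","items":{"type":"object","properties":{"linear":{"type":"array","items":{"type":"number"}},"twist":{"type":"number"},"claw":{"type":"number"}}}},"squeeze":{"type":"number"}},"required":["deltas"]}

```bash
mkdir -p pics
python3 - <<'E'
from rig import sensors, eyes
import cv2
for n in ("top","scene"):
    im=eyes.get_image(n); cv2.imwrite(f"pics/{n}0.png",im[:,:,::-1])
    m=eyes.camera_model(n); print(n,m["intrinsics"],m["R"],m["t"])
s=sensors.get_state();print(s["clock"],s["position"],s["ee_rot"],s["width"])
E
```

```text
top [[401.12668891   0.         282.90603874]
 [  0.         401.12668891 204.57398398]
 [  0.           0.           1.        ]] [[ 0.01943895 -0.99973624 -0.01223035]
 [-0.99702526 -0.01847081 -0.07482957]
 [ 0.07458393  0.01364858 -0.99712133]] [0.05078079 0.53963011 1.03725024]
scene [[407.14858018   0.         276.41702392]
 [  0.         407.14858018 209.79883483]
 [  0.           0.           1.        ]] [[-0.61655745 -0.78729421  0.00497348]
 [-0.44942375  0.3467586  -0.82327199]
 [ 0.64643267 -0.50982968 -0.56762531]] [0.39177611 0.28108948 0.57132653]
0.1 [0.18603254 0.54359049 0.241534  ] [-2.26359818e-04  1.64175842e-01  9.86430751e-01 -7.84318997e-04] 0.08494324166267105
```

View pics/top0.png

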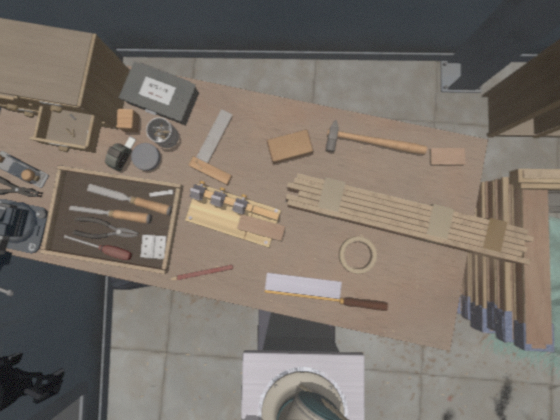

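View pics/scene0.png

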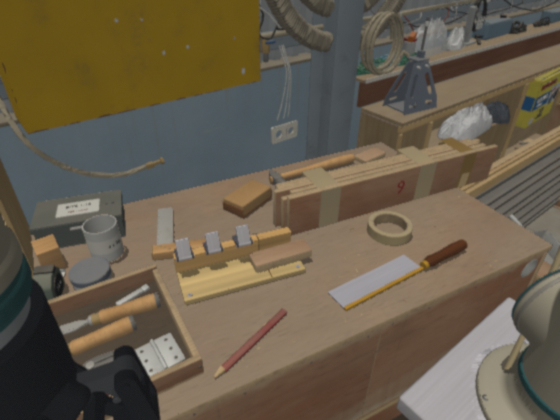

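Run:
```python
import cv2,numpy as np
a=cv2.imread("pics/top0.png")[170:260,175:305]; b=cv2.imread("pics/scene0.png")[215:310,145:330]
a=cv2.resize(a,None,fx=6,fy=6,interpolation=3)[:,:780]; cv2.imwrite("pics/c1.png",a)
cv2.imwrite("pics/c2.png",cv2.resize(b,None,fx=4,fy=4,interpolation=3))
```

```text
(no output)
```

View pics/c1.png

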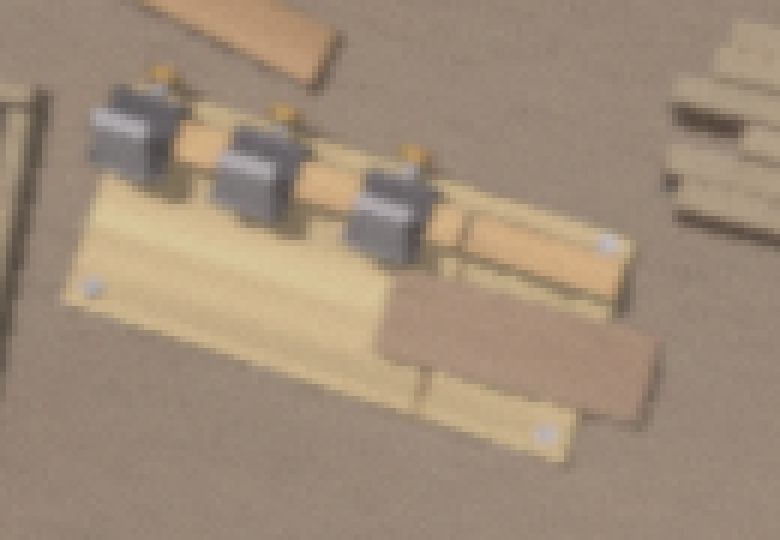

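View pics/c2.png

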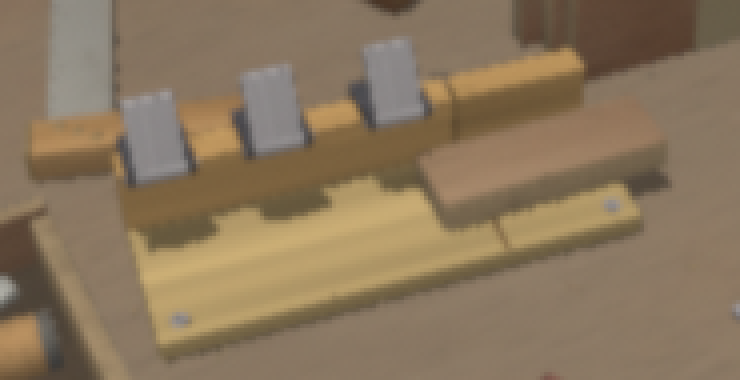

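```bash
cat > h.py <<'E'
import numpy as np
from rig import eyes
def ray(name,uv,z,m=None):
    m=m or eyes.camera_model(name); K,R,t=[np.array(m[k]) for k in("intrinsics","R","t")]
    C=-R.T@t; d=R.T@np.linalg.inv(K)@np.array([uv[0],uv[1],1.]); return C+d*(z-C[2])/d[2]
def proj(X,m):
    K,R,t=[np.array(m[k]) for k in("intrinsics","R","t")]; p=K@(R@np.array(X)+t); return p[:2]/p[2]
E
python3 - <<'E'
from h import *
np.set_printoptions(precision=4,suppress=True)
def T(x,y,z): return ray("top",(175+x/6,170+y/6),z)
def S(x,y,z): return ray("scene",(145+x/4,215+y/4),z)
print("base FL",T(68,296,.012),S(158,347,.012)); print("base FR",T(572,452,.012),S(638,222,.012))
print("pin top L",T(145,125,.085)," M",T(265,170,.085)," R",T(393,210,.085))
print("arm top S",S(150,95,.089),S(268,70,.089),S(388,42,.089))
for p,q in (((390,275),(432,160)),((382,355),(447,212)),((660,345),(620,102)),((638,425),(665,140))): print("blank",T(*p,.030),S(*q,.030))
m=eyes.camera_model("wrist");print(m["intrinsics"],m["R"],-m["R"].T@m["t"])
E
```

```text
base FL [0.4951 0.3171 0.012 ] [0.4897 0.3201 0.012 ]
base FR [0.4307 0.0922 0.012 ] [0.4201 0.0999 0.012 ]
pin top L [0.5642 0.2692 0.085 ]  M [0.5464 0.2187 0.085 ]  R [0.5307 0.1652 0.085 ]
arm top S [0.5592 0.2773 0.089 ] [0.5425 0.2254 0.089 ] [0.5264 0.1691 0.089 ]
blank [0.5063 0.1723 0.03  ] [0.5006 0.1638 0.03  ]
blank [0.4715 0.1749 0.03  ] [0.4661 0.1797 0.03  ]
blank [0.4782 0.0543 0.03  ] [0.4786 0.0618 0.03  ]
blank [0.4434 0.0631 0.03  ] [0.4422 0.0637 0.03  ]
[[303.5943   0.     278.9542]
 [  0.     303.5943 211.1036]
 [  0.       0.       1.    ]] [[ 0.3223  0.9466 -0.0017]
 [ 0.9074 -0.3085  0.2853]
 [ 0.2695 -0.0935 -0.9584]] [0.1163 0.5675 0.3742]
```

Request:
drive_tool([
  {"linear": [24, -30, -6], "twist": 0, "claw": 0},
  {"linear": [49, -61, -12], "twist": 0, "claw": 0},
  {"linear": [74, -91, -18], "twist": 0, "claw": 0},
  {"linear": [98, -121, -24], "twist": 0, "claw": 0},
  {"linear": [123, -152, -30], "twist": 0, "claw": 0},
  {"linear": [147, -182, -36], "twist": 0, "claw": 0},
  {"linear": [172, -212, -42], "twist": 0, "claw": 0},
  {"linear": [196, -243, -48], "twist": 0, "claw": 0},
  {"linear": [221, -273, -54], "twist": 0, "claw": 0},
  {"linear": [245, -303, -60], "twist": 0, "claw": 0},
  {"linear": [270, -334, -66], "twist": 0, "claw": 0},
  {"linear": [294, -364, -70], "twist": 0, "claw": 0},
])

```text
clock: 1.1
position: [0.4807, 0.1781, 0.1715]
ee_rot: [-0.001, 0.164, 0.986, -0.0]
contact_force: [0.1, 0.6, -0.5]
width: -0.0002
gripper_force: 0.0
```

Request:
drive_tool([
  {"linear": [0, 0, 0], "twist": 0, "claw": 0},
  {"linear": [0, 0, 0], "twist": 0, "claw": 0},
  {"linear": [0, 0, 0], "twist": 0, "claw": 0},
  {"linear": [0, 0, 0], "twist": 0, "claw": 0},
])

```text
clock: 1.43
position: [0.4792, 0.1809, 0.1723]
ee_rot: [-0.0, 0.164, 0.987, 0.0]
contact_force: [0.1, -0.3, 0.6]
width: -0.0003
gripper_force: 0.0
```

Run:
```python
from rig import sensors
from h import *
import cv2,pickle
m=eyes.camera_model("wrist"); pickle.dump(m,open("m1.pkl","wb"))
im=eyes.get_image("wrist")[:,:,::-1]; cv2.imwrite("pics/w1raw.png",im)
cv2.imwrite("pics/w1.png",cv2.resize(im,(800,600),interpolation=3))
s=sensors.get_state();print(s["clock"],s["position"],s["contact_force"],s["width"])
```

```text
1.4833 [0.47926204 0.18108207 0.17240795] [ 0.01680585 -0.42844301 -0.19405214] -0.00012780782496575255
```

View pics/w1.png

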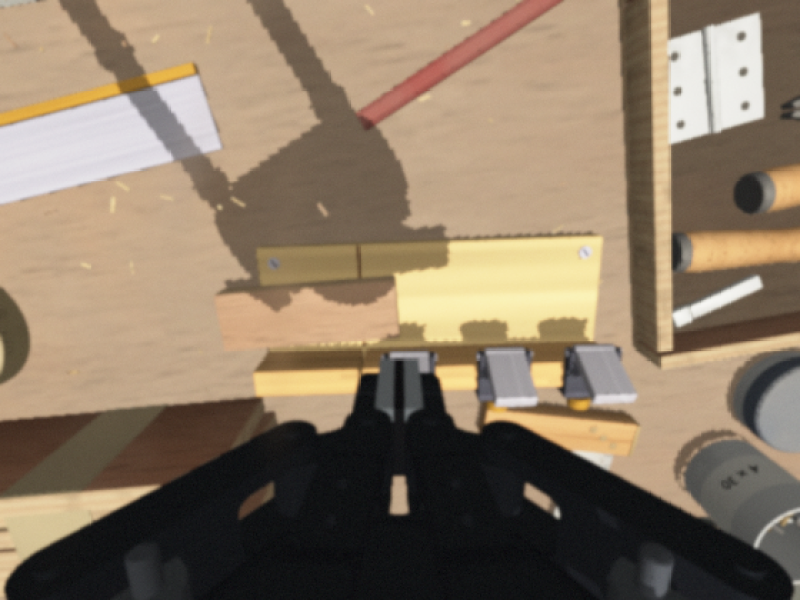

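Run:
```python
from h import *
import pickle
np.set_printoptions(precision=4,suppress=True)
m=pickle.load(open("m1.pkl","rb"))
W=lambda x,y,z: ray("w",(x/800*560,y/600*420),z,m)
FL,FR=W(602,235,.012),W(257,248,.012); BR=W(255,371,.048)
d=FL-FR; L=np.hypot(*d[:2]); print(FL,FR,"len",L)
th=np.arctan2(-d[0],d[1]); ex=np.array([np.cos(th),np.sin(th)]); ey=np.array([-ex[1],ex[0]])
O=(FL+FR)[:2]/2+.045*ex*0+.045*ex   # base front at x=-45
print("th",np.degrees(th),"O",O)
j=lambda X:np.array([(X[:2]-O)@ex,(X[:2]-O)@ey])*1000
print("fence front R end",j(BR),"back",j(W(255,395,.048)),"kerf",j(W(362,370,.048)),j(W(360,244,.012)))
for n,x,y in(("L",592,346),("M",504.5,349),("R",411,352)): print(n,j(W(x,y,.055)))
T=lambda x,y,z: ray("top",(175+x/6,170+y/6),z)
for n,x,y in(("L",145,125),("M",265,170),("R",393,210)): print("top",n,j(T(x,y,.085)))
print("top base",j(T(68,296,.012)),j(T(572,452,.012)))
for p in((218,293),(395,278),(398,335),(221,348)): print("blank",j(W(*p,.03)))
for p in((390,275),(382,355),(660,345),(638,425)): print("blank top",j(T(*p,.03)))
for q in((-23,0,85),(0,-53,30)):pass
```

```text
[0.4916 0.3215 0.012 ] [0.425  0.0976 0.012 ] len 0.23353746162278
th -16.58122207659616 O [0.5014 0.1967]
fence front R end [  29.3677 -116.5146] back [  46.6502 -118.8023] kerf [ 31.283 -47.08 ] [-45.0807 -46.6268]
L [17.0993 97.2437]
M [17.0584 43.0743]
R [ 16.8761 -15.0571]
top L [39.465  87.3598]
top M [36.7866 33.9209]
top R [ 37.0903 -21.8109]
top base [-40.4109 113.5982] [ -37.9211 -120.32  ]
blank [ -19.1017 -140.2642]
blank [-24.8236 -23.5505]
blank [ 14.8322 -23.107 ]
blank [  19.7373 -144.297 ]
blank top [ 11.6405 -21.9592]
blank top [-22.4421 -29.4749]
blank top [  18.3487 -143.1508]
blank top [ -17.4719 -144.5742]
```

```bash
cat >> h.py <<'E'
th=np.radians(-16.58); ex=np.array([np.cos(th),np.sin(th)]); ey=np.array([-ex[1],ex[0]]); O=np.array([.5014,.1967])
j=lambda X:np.array([(np.array(X)[:2]-O)@ex,(np.array(X)[:2]-O)@ey])*1000
w=lambda x,y:O+(x*ex+y*ey)/1000
E
python3 - <<'E'
from h import *
import pickle
m=pickle.load(open("m1.pkl","rb"))
W=lambda x,y,z: ray("w",(x/800*560,y/600*420),z,m)
print([j(W(*p,.087)) for p in((510,405),(606,402))], [j(W(x,405 if x<560 else 402,.087)) for x in (483,537,578,636)])
from rig import sensors
p=sensors.get_state()["position"]; print(p,j(p))
for a in((70,42),(0,42),(-10,42)): print(a,(w(*a)-p[:2])*1000)
E
```

```text
[array([37.58537316, 39.34783415]), array([37.72999909, 93.30236353])] [array([37.00900143, 24.12127486]), array([38.16175426, 54.57464118]), array([37.13357962, 77.54576196]), array([ 38.36903109, 110.18473102])]
[0.47926204 0.18108207 0.17240795] [-16.76088062 -21.28571953]
(70, 42) [101.21238016  35.8968913 ]
(0, 42) [34.12282335 55.87165956]
(-10, 42) [24.53860094 58.72519788]
```

Request:
drive_tool([
  {"linear": [35, 12, 0], "twist": 0.8, "claw": 0},
  {"linear": [70, 25, 0], "twist": 1.6, "claw": 0},
  {"linear": [101, 35, 0], "twist": 2.3, "claw": 0},
  {"linear": [101, 35, 0], "twist": 2.3, "claw": 0},
  {"linear": [101, 35, -25], "twist": 2.3, "claw": 0},
  {"linear": [101, 35, -50], "twist": 2.3, "claw": 0},
  {"linear": [101, 35, -75], "twist": 2.3, "claw": 0},
  {"linear": [101, 35, -89], "twist": 2.3, "claw": 0},
  {"linear": [101, 35, -89], "twist": 2.3, "claw": 0},
  {"linear": [101, 35, -89], "twist": 2.3, "claw": 0},
])

```text
clock: 2.32
position: [0.5799, 0.216, 0.083]
ee_rot: [-0.001, 0.143, 0.99, -0.0]
contact_force: [0.2, -0.2, 0.2]
width: 0.0002
gripper_force: 0.0
```

Request:
drive_tool([
  {"linear": [-8, 2, 0], "twist": 0, "claw": 0},
  {"linear": [-15, 4.5, 0], "twist": 0, "claw": 0},
  {"linear": [-22, 6.5, 0], "twist": 0, "claw": 0},
  {"linear": [-29, 8.5, 0], "twist": 0, "claw": 0},
  {"linear": [-36, 10.5, 0], "twist": 0, "claw": 0},
  {"linear": [-43, 13, 0], "twist": 0, "claw": 0},
  {"linear": [-50, 15, 0], "twist": 0, "claw": 0},
  {"linear": [-57, 17, 0], "twist": 0, "claw": 0},
  {"linear": [-62, 18.5, 0], "twist": 0, "claw": 0},
  {"linear": [-62, 18.5, 0], "twist": 0, "claw": 0},
  {"linear": [-62, 18.5, 0], "twist": 0, "claw": 0},
  {"linear": [-62, 18.5, 0], "twist": 0, "claw": 0},
])

```text
clock: 3.32
position: [0.5196, 0.2335, 0.0834]
ee_rot: [0.0, 0.144, 0.99, 0.0]
contact_force: [1.2, 0.6, -0.0]
width: -0.0001
gripper_force: 0.0
```

Request:
drive_tool([
  {"linear": [0, 0, 30], "twist": 0, "claw": 0},
  {"linear": [-15, -30, 50], "twist": 0, "claw": 0},
  {"linear": [-35, -60, 60], "twist": 0, "claw": 0},
  {"linear": [-60, -90, 60], "twist": 0, "claw": 0},
  {"linear": [-85, -110, 60], "twist": 0, "claw": 0},
  {"linear": [-85, -110, 60], "twist": 0, "claw": 0},
  {"linear": [-85, -110, 60], "twist": 0, "claw": 0},
  {"linear": [-85, -110, 60], "twist": 0, "claw": 0},
])

```text
clock: 3.98
position: [0.4356, 0.1236, 0.1438]
ee_rot: [0.001, 0.145, 0.989, 0.0]
contact_force: [-0.1, -0.2, 0.3]
width: -0.0002
gripper_force: 0.0
```

Run:
```python
from rig import sensors
from h import *
import cv2,pickle
m=eyes.camera_model("wrist"); pickle.dump(m,open("m2.pkl","wb"))
im=eyes.get_image("wrist")[:,:,::-1]; im2=eyes.get_image("scene")[215:310,145:330,::-1]
cv2.imwrite("pics/w2.png",np.hstack([cv2.resize(im,(480,360),interpolation=3),np.vstack([cv2.resize(im2,(320,164),interpolation=3),np.zeros((196,320,3),np.uint8)])]))
s=sensors.get_state();print(s["clock"],s["position"],j(s["position"]),s["contact_force"])
print((w(-45,-80)-s["position"][:2])*1000)
```

```text
4.0833 [0.43582515 0.12407433 0.14352879] [-42.12438416 -88.31809727] [ 0.1051122  -0.04377796  0.53957417]
[-0.38245324  8.79281742]
```

View pics/w2.png

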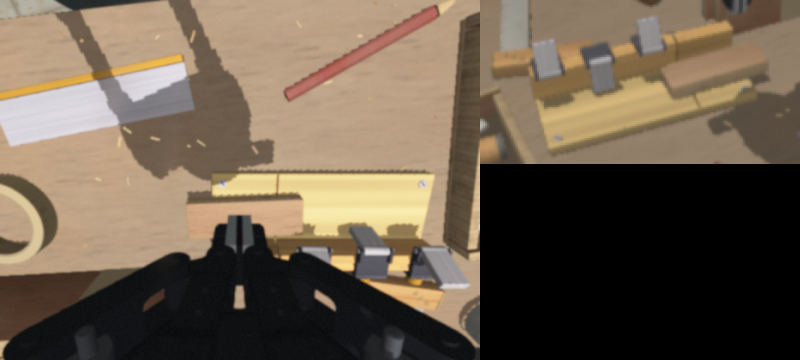

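Request:
drive_tool([
  {"linear": [-2, 3, -30], "twist": 0, "claw": 0},
  {"linear": [-2, 3, -60], "twist": 0, "claw": 0},
  {"linear": [-2, 3, -85], "twist": 0, "claw": 0},
  {"linear": [-2, 3, -105], "twist": 0, "claw": 0},
  {"linear": [-2, 3, -116], "twist": 0, "claw": 0},
  {"linear": [-2, 3, -116], "twist": 0, "claw": 0},
  {"linear": [-2, 3, -116], "twist": 0, "claw": 0},
])

```text
clock: 4.67
position: [0.4328, 0.1271, 0.0267]
ee_rot: [-0.001, 0.144, 0.99, -0.0]
contact_force: [1.5, 0.3, -0.2]
width: -0.0002
gripper_force: 0.0
```

Request:
drive_tool([
  {"linear": [1.9, -0.6, 0], "twist": 0, "claw": 0},
  {"linear": [3.8, -1.1, 0], "twist": 0, "claw": 0},
  {"linear": [5.7, -1.7, 0], "twist": 0, "claw": 0},
  {"linear": [7.7, -2.3, 0], "twist": 0, "claw": 0},
  {"linear": [9.6, -2.9, 0], "twist": 0, "claw": 0},
  {"linear": [11.5, -3.4, 0], "twist": 0, "claw": 0},
  {"linear": [13.4, -4, 0], "twist": 0, "claw": 0},
  {"linear": [15.3, -4.6, 0], "twist": 0, "claw": 0},
  {"linear": [17.2, -5.1, 0], "twist": 0, "claw": 0},
  {"linear": [19.2, -5.7, 0], "twist": 0, "claw": 0},
  {"linear": [19.2, -5.7, 0], "twist": 0, "claw": 0},
])

```text
clock: 5.58
position: [0.452, 0.1207, 0.0273]
ee_rot: [0.0, 0.144, 0.99, 0.0]
contact_force: [0.1, 0.3, 0.3]
width: 0.0003
gripper_force: 0.0
```

Small steps now until it seats on the fence.

Request:
drive_tool([
  {"linear": [1, -0.3, 0], "twist": 0, "claw": 0},
  {"linear": [1.9, -0.6, 0], "twist": 0, "claw": 0},
  {"linear": [2.9, -0.9, 0], "twist": 0, "claw": 0},
  {"linear": [3.8, -1.1, 0], "twist": 0, "claw": 0},
  {"linear": [3.8, -1.1, 0], "twist": 0, "claw": 0},
])

```text
clock: 6.0
position: [0.4555, 0.1197, 0.0273]
ee_rot: [0.0, 0.144, 0.99, 0.0]
contact_force: [-0.4, -0.3, -1.0]
width: 0.0
gripper_force: 0.0
```

Run:
```python
from rig import sensors
from h import *
import cv2
im=eyes.get_image("wrist")[:,:,::-1]; im2=eyes.get_image("scene")[215:310,145:330,::-1]; im3=eyes.get_image("top")[170:260,175:305,::-1]
cv2.imwrite("pics/w3.png",np.hstack([cv2.resize(im,(480,360),interpolation=3),np.vstack([cv2.resize(im2,(320,164),interpolation=3),cv2.resize(im3,(320,196),interpolation=3)])]))
s=sensors.get_state();print(s["clock"],s["position"],j(s["position"]),s["contact_force"])
```

```text
6.15 [0.45538939 0.11972022 0.02735517] [-22.13111962 -86.90843785] [ 0.23703633 -0.22641257 -0.38286033]
```

View pics/w3.png

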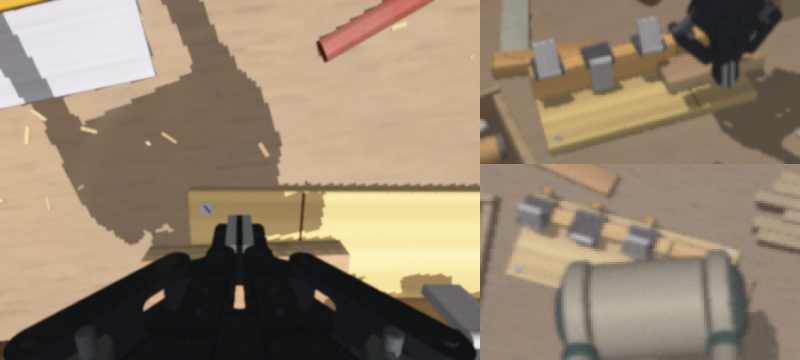

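Request:
drive_tool([
  {"linear": [1, -0.3, 0], "twist": 0, "claw": 0},
  {"linear": [1.9, -0.6, 0], "twist": 0, "claw": 0},
  {"linear": [1.9, -0.6, 0], "twist": 0, "claw": 0},
])

```text
clock: 6.4
position: [0.4569, 0.1193, 0.0273]
ee_rot: [-0.0, 0.144, 0.99, 0.0]
contact_force: [-1.0, 1.3, 0.0]
width: -0.0
gripper_force: 0.6
```

Request:
drive_tool([
  {"linear": [1, -0.3, 0], "twist": 0, "claw": 0},
  {"linear": [1.9, -0.6, 0], "twist": 0, "claw": 0},
  {"linear": [1.9, -0.6, 0], "twist": 0, "claw": 0},
])

```text
clock: 6.65
position: [0.4569, 0.119, 0.0271]
ee_rot: [-0.002, 0.145, 0.989, 0.0]
contact_force: [-4.7, 3.5, 3.1]
width: 0.0002
gripper_force: 2.7
```

Run:
```python
from rig import sensors
from h import *
import pickle
m=pickle.load(open("m1.pkl","rb"))
W=lambda x,y,z: ray("w",(x/800*560,y/600*420),z,m)
for z in(0,.08,.1,.12):
  print(z,[j(W(*p,z)).round() for p in((262,400),(0,412),(110,490))])
T=lambda x,y,z: ray("top",(175+x/6,170+y/6),z)
print("top z.0",j(T(680,215,0)),j(T(670,185,.1)),j(T(780,245,0)),j(T(780,245,.1)))
# scene: bundle left end front edge, bottom & top
from rig import eyes
for z in(0,): print("scene bottom",j(ray("scene",(287,222),z)))
p=sensors.get_state()["position"]; print(j(p))
for a in((-38,-87),(-38,-180),(6,-180)): print(a,((w(*a)-p[:2])*1000).round(1))
```

```text
0 [array([  77., -133.]), array([  80., -342.]), array([ 156., -271.])]
0.08 [array([  33., -103.]), array([  35., -257.]), array([  92., -205.])]
0.1 [array([ 22., -95.]), array([  24., -236.]), array([  76., -188.])]
0.12 [array([ 11., -88.]), array([  13., -215.]), array([  59., -172.])]
top z.0 [  76.9205107  -133.66092546] [  80.45483904 -128.13862477] [  77.65532296 -180.35196759] [  70.69824784 -178.06738968]
scene bottom [ 122.54950401 -151.98256833]
[-20.4440948  -87.11832674]
(-38, -87) [-16.8   5.1]
(-38, -180) [-43.3 -84. ]
(6, -180) [ -1.2 -96.6]
```

Run:
```python
import cv2
a=cv2.imread("pics/scene0.png")[130:270,230:430]; cv2.imwrite("pics/c4.png",cv2.resize(a,None,fx=4,fy=4,interpolation=3))
```

```text
(no output)
```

View pics/c4.png

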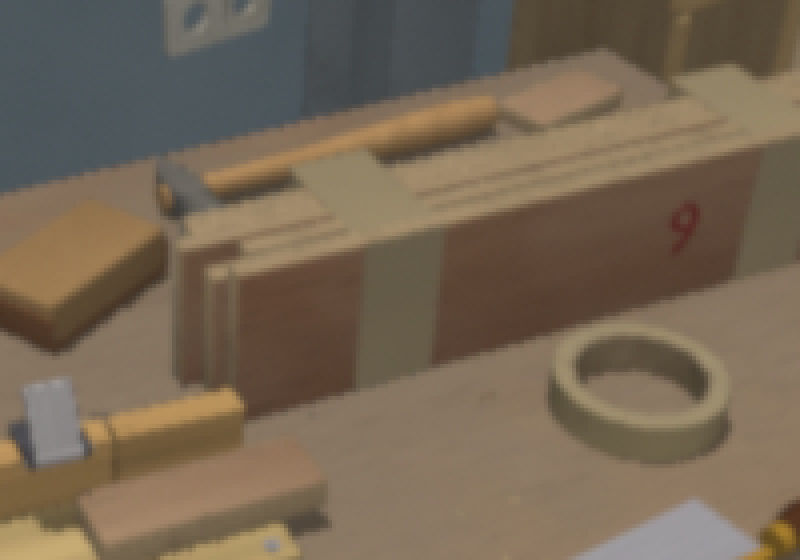

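Request:
drive_tool([
  {"linear": [-9, 3, 0], "twist": 0, "claw": 0},
  {"linear": [-18, 5, 0], "twist": 0, "claw": 0},
  {"linear": [-22, 0, 25], "twist": 0, "claw": 0},
  {"linear": [-30, -30, 25], "twist": 0, "claw": 0},
  {"linear": [-38, -60, 25], "twist": 0, "claw": 0},
  {"linear": [-44, -84, 25], "twist": 0, "claw": 0},
  {"linear": [-20, -91, 25], "twist": 0, "claw": 0},
  {"linear": [-2, -97, 25], "twist": 0, "claw": 0},
  {"linear": [-2, -97, 25], "twist": 0, "claw": 0},
  {"linear": [-2, -97, 10], "twist": 0, "claw": 0},
  {"linear": [-2, -97, 0], "twist": 0, "claw": 0},
  {"linear": [-2, -97, 0], "twist": 0, "claw": 0},
])

```text
clock: 7.65
position: [0.4548, 0.0218, 0.0259]
ee_rot: [-0.002, 0.144, 0.99, -0.0]
contact_force: [-0.4, 1.0, -0.4]
width: -0.0001
gripper_force: 0.0
```

Run:
```python
from rig import sensors
from h import *
import cv2
im=eyes.get_image("wrist")[:,:,::-1]; im2=eyes.get_image("scene")[215:310,145:330,::-1]; im3=eyes.get_image("top")[170:260,175:305,::-1]
cv2.imwrite("pics/w4.png",np.hstack([cv2.resize(im,(480,360),interpolation=3),np.vstack([cv2.resize(im2,(320,164),interpolation=3),cv2.resize(im3,(320,196),interpolation=3)])]))
s=sensors.get_state();print(s["clock"],s["position"],j(s["position"]),s["contact_force"])
```

```text
7.8 [0.45674749 0.0217412  0.0276055 ] [   7.12920781 -180.42617378] [ 0.09911734 -0.95500897  0.15136755]
```

View pics/w4.png

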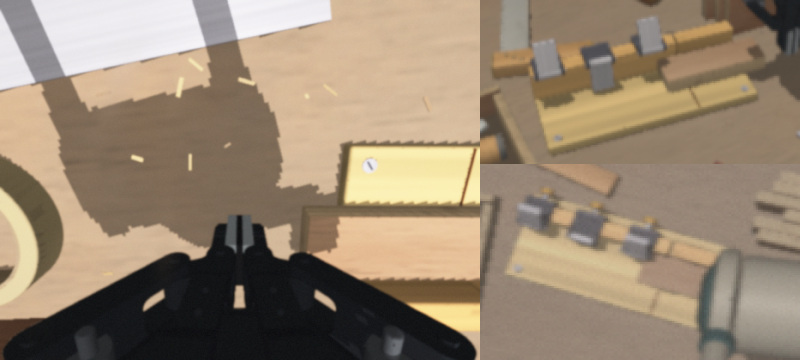

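Request:
drive_tool([
  {"linear": [2.9, 9.6, 0], "twist": 0, "claw": 0},
  {"linear": [4.8, 16.3, 0], "twist": 0, "claw": 0},
  {"linear": [6, 20, 0], "twist": 0, "claw": 0},
  {"linear": [7.1, 24, 0], "twist": 0, "claw": 0},
  {"linear": [8.3, 28, 0], "twist": 0, "claw": 0},
  {"linear": [9.4, 31.6, 0], "twist": 0, "claw": 0},
  {"linear": [10.5, 35.5, 0], "twist": 0, "claw": 0},
  {"linear": [11.7, 39.3, 0], "twist": 0, "claw": 0},
  {"linear": [12.8, 43.1, 0], "twist": 0, "claw": 0},
  {"linear": [14.3, 47.9, 0], "twist": 0, "claw": 0},
  {"linear": [15.7, 52.7, 0], "twist": 0, "claw": 0},
  {"linear": [15.7, 52.7, 0], "twist": 0, "claw": 0},
])

```text
clock: 8.8
position: [0.4732, 0.0751, 0.0273]
ee_rot: [0.0, 0.144, 0.99, 0.0]
contact_force: [0.2, -0.3, 0.2]
width: -0.0002
gripper_force: 0.0
```

Run:
```python
from rig import sensors
from h import *
import cv2,pickle
m=eyes.camera_model("wrist")
im=eyes.get_image("wrist")[:,:,::-1]; im2=eyes.get_image("scene")[215:310,145:330,::-1]; im3=eyes.get_image("top")[170:260,175:305,::-1]
cv2.imwrite("pics/w5.png",np.hstack([cv2.resize(im,(480,360),interpolation=3),np.vstack([cv2.resize(im2,(320,164),interpolation=3),cv2.resize(im3,(320,196),interpolation=3)])]))
s=sensors.get_state();print(s["clock"],s["position"],j(s["position"]),s["contact_force"])
```

```text
8.95 [0.47265469 0.07435268 0.02725389] [   7.36212647 -125.46297404] [-0.37581585 -0.01698233  0.26267635]
```

View pics/w5.png

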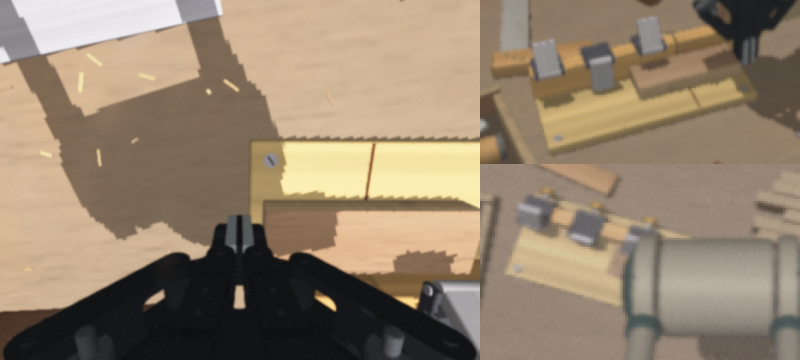

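Request:
drive_tool([
  {"linear": [0.6, 1.9, 0], "twist": 0, "claw": 0},
  {"linear": [1.1, 3.8, 0], "twist": 0, "claw": 0},
  {"linear": [1.7, 5.7, 0], "twist": 0, "claw": 0},
  {"linear": [2.3, 7.7, 0], "twist": 0, "claw": 0},
  {"linear": [2.9, 9.6, 0], "twist": 0, "claw": 0},
  {"linear": [3.4, 11.5, 0], "twist": 0, "claw": 0},
  {"linear": [3.4, 11.5, 0], "twist": 0, "claw": 0},
])

```text
clock: 9.53
position: [0.4763, 0.0861, 0.0274]
ee_rot: [0.0, 0.144, 0.99, 0.0]
contact_force: [0.4, -0.0, -0.5]
width: 0.0001
gripper_force: 0.0
```

Request:
drive_tool([
  {"linear": [0.3, 1, 0], "twist": 0, "claw": 0},
  {"linear": [0.6, 1.9, 0], "twist": 0, "claw": 0},
  {"linear": [0.9, 2.9, 0], "twist": 0, "claw": 0},
  {"linear": [0.9, 2.9, 0], "twist": 0, "claw": 0},
])

```text
clock: 9.87
position: [0.4771, 0.0888, 0.0273]
ee_rot: [0.0, 0.144, 0.99, 0.0]
contact_force: [0.0, -0.3, 0.4]
width: 0.0001
gripper_force: 0.0
```

Request:
drive_tool([
  {"linear": [0.3, 1, 0], "twist": 0, "claw": 0},
  {"linear": [0.6, 1.9, 0], "twist": 0, "claw": 0},
  {"linear": [0.6, 1.9, 0], "twist": 0, "claw": 0},
])

```text
clock: 10.12
position: [0.4777, 0.0907, 0.0273]
ee_rot: [0.0, 0.144, 0.99, 0.0]
contact_force: [-0.3, -0.1, -0.6]
width: -0.0004
gripper_force: 0.0
```

Request:
drive_tool([
  {"linear": [0.3, 1, 0], "twist": 0, "claw": 0},
  {"linear": [0.6, 1.9, 0], "twist": 0, "claw": 0},
  {"linear": [0.6, 1.9, 0], "twist": 0, "claw": 0},
])

```text
clock: 10.37
position: [0.4783, 0.0926, 0.0273]
ee_rot: [0.0, 0.144, 0.99, 0.0]
contact_force: [-0.3, 0.8, -1.0]
width: 0.0002
gripper_force: 0.0
```

Run:
```python
from rig import sensors
from h import *
s=sensors.get_state();print(s["clock"],s["position"],j(s["position"]),s["contact_force"],s["moment"])
```

```text
10.3667 [0.47832756 0.09261572 0.02732143] [   7.58770659 -106.340495  ] [-0.28589501  0.7698077  -1.02159683] [-0.03021766 -0.01873062 -0.01017762]
```

Request:
drive_tool([
  {"linear": [0.3, 1, 0], "twist": 0, "claw": 0},
  {"linear": [0.6, 1.9, 0], "twist": 0, "claw": 0},
  {"linear": [0.6, 1.9, 0], "twist": 0, "claw": 0},
])

```text
clock: 10.62
position: [0.4789, 0.0945, 0.0273]
ee_rot: [0.0, 0.144, 0.99, 0.0]
contact_force: [-0.1, -0.2, 1.2]
width: 0.0005
gripper_force: 0.0
```

Request:
drive_tool([
  {"linear": [0.3, 1, 0], "twist": 0, "claw": 0},
  {"linear": [0.6, 1.9, 0], "twist": 0, "claw": 0},
  {"linear": [0.6, 1.9, 0], "twist": 0, "claw": 0},
])

```text
clock: 10.87
position: [0.4793, 0.0961, 0.0273]
ee_rot: [-0.0, 0.144, 0.99, -0.0]
contact_force: [-0.9, -1.1, 0.2]
width: -0.0
gripper_force: 0.8
```

Request:
drive_tool([
  {"linear": [0.3, 1, 0], "twist": 0, "claw": 0},
  {"linear": [0.3, 1, 0], "twist": 0, "claw": 0},
  {"linear": [0.3, 1, 0], "twist": 0, "claw": 0},
])

```text
clock: 11.12
position: [0.4791, 0.0964, 0.0273]
ee_rot: [-0.001, 0.144, 0.99, -0.001]
contact_force: [-1.4, -5.2, 1.4]
width: 0.0006
gripper_force: 2.6
```

Run:
```python
from rig import sensors
from h import *
import cv2
im=eyes.get_image("wrist")[:,:,::-1]; im2=eyes.get_image("scene")[215:310,145:330,::-1]
cv2.imwrite("pics/w6.png",np.hstack([cv2.resize(im,(400,300),interpolation=3),cv2.resize(im2,(400,205),interpolation=3)[:,:].copy() if 0 else cv2.copyMakeBorder(cv2.resize(im2,(400,205),interpolation=3),0,95,0,0,0)]))
s=sensors.get_state();print(s["clock"],s["position"],j(s["position"]),s["contact_force"])
```

```text
11.2167 [0.47917413 0.09638311 0.02729646] [   7.32404152 -102.48817703] [-1.84907498 -5.20947519  1.33713312]
```

View pics/w6.png

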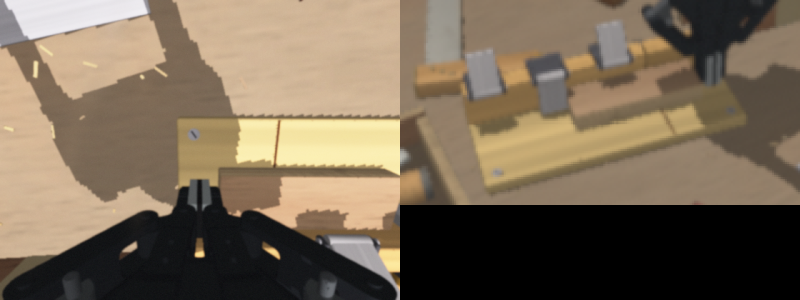

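Request:
drive_tool([
  {"linear": [-0.6, -2, 0], "twist": 0, "claw": 0},
  {"linear": [-3, -10, 0], "twist": 0, "claw": 0},
  {"linear": [-7, -24, 0], "twist": 0, "claw": 0},
  {"linear": [-7, -24, 30], "twist": 0, "claw": 0},
  {"linear": [-25, -20, 60], "twist": 0, "claw": 0},
  {"linear": [-50, 10, 90], "twist": 0, "claw": 0},
  {"linear": [-75, 40, 120], "twist": 0, "claw": 0},
  {"linear": [-90, 70, 130], "twist": 0, "claw": 0},
  {"linear": [-90, 90, 130], "twist": 0, "claw": 0},
  {"linear": [-90, 90, 130], "twist": 0, "claw": 0},
  {"linear": [-90, 90, 130], "twist": 0, "claw": 0},
  {"linear": [-90, 90, 130], "twist": 0, "claw": 0},
])

```text
clock: 12.22
position: [0.3896, 0.1868, 0.157]
ee_rot: [-0.0, 0.144, 0.99, -0.0]
contact_force: [0.4, -0.5, 0.8]
width: -0.0001
gripper_force: 0.0
```

Run:
```python
from rig import sensors
from h import *
import cv2
m=eyes.camera_model("wrist"); im=eyes.get_image("wrist"); cv2.imwrite("pics/w7raw.png",im[:,:,::-1])
s=sensors.get_state();print(s["clock"],s["position"],j(s["position"]),s["contact_force"])
hsv=cv2.cvtColor(im,cv2.COLOR_RGB2HSV)
P=lambda x,y,z: proj([*w(x,y),z],m)
# scan across x at several y: boundary base(yellow)->blank, at z=.03 plane front top edge
for y in(-80,-60,-40,-20,0,20):
    xs=np.arange(-40,30,1.); px=[P(x,y,.03) for x in xs]
    v=[hsv[int(round(q[1])),int(round(q[0]))] for q in px]
    print(y," ".join(f"{int(x)}:{a[0]},{a[1]},{a[2]}" for x,a in list(zip(xs,v))[20:45:2]))
for x in(-4,5):
    print("along",x," ".join(f"{y}:{a[0]},{a[1]},{a[2]}" for y,a in [(y,hsv[tuple(np.round(P(x,y,.03)).astype(int)[::-1])]) for y in range(16,48,2)]))
```

```text
12.2667 [0.38962521 0.18642753 0.15676604] [-104.19615523  -41.74072516] [ 0.47371938 -0.08338233  0.3330856 ]
-80 -20:18,98,109 -18:16,92,91 -16:17,90,96 -14:16,97,87 -12:17,84,61 -10:150,14,18 -8:0,0,19 -6:60,51,15 -4:60,14,18 -2:103,99,18 0:100,43,18 2:120,23,22 4:75,26,20
-60 -20:105,27,19 -18:84,61,21 -16:113,43,24 -14:110,36,21 -12:114,55,23 -10:90,64,16 -8:120,27,19 -6:100,40,19 -4:103,99,18 -2:120,51,20 0:90,28,18 2:96,75,17 4:130,36,21
-40 -20:120,22,23 -18:135,46,22 -16:120,11,24 -14:98,43,24 -12:165,21,24 -10:120,29,26 -8:75,23,22 -6:120,21,24 -4:150,22,23 -2:120,21,24 0:0,0,21 2:105,24,21 4:128,46,22
-20 -20:120,26,20 -18:90,24,21 -16:110,31,25 -14:108,64,20 -12:105,70,22 -10:100,43,18 -8:75,30,17 -6:99,94,19 -4:75,28,18 -2:109,97,21 0:114,58,22 2:105,39,13 4:120,14,18
0 -20:19,108,120 -18:17,99,93 -16:17,93,102 -14:18,92,103 -12:18,89,97 -10:20,71,43 -8:96,71,18 -6:90,45,17 -4:105,26,20 -2:113,57,18 0:108,80,16 2:120,13,20 4:135,27,19
20 -20:18,107,129 -18:16,91,92 -16:18,82,62 -14:80,36,21 -12:165,27,19 -10:120,23,11 -8:0,0,15 -6:150,14,18 -4:0,0,16 -2:135,54,19 0:96,64,20 2:120,64,20 4:105,27,19
along -4 16:0,0,13 18:105,27,19 20:0,0,16 22:120,40,19 24:120,48,16 26:100,38,20 28:120,14,18 30:102,61,21 32:132,51,25 34:125,59,26 36:110,64,24 38:102,75,17 40:105,54,19 42:105,26,20 44:130,35,22 46:90,48,16
along 5 16:110,81,19 18:100,38,20 20:105,27,19 22:105,41,25 24:100,67,23 26:108,58,22 28:100,43,18 30:75,24,21 32:105,81,19 34:126,64,20 36:135,51,20 38:135,32,16 40:90,68,15 42:120,14,18 44:84,61,21 46:0,15,17
```

Request:
drive_tool([
  {"linear": [0, 0, 25], "twist": 0, "claw": 0},
  {"linear": [38, -4, 25], "twist": 0, "claw": 0},
  {"linear": [76, -8, 25], "twist": 0, "claw": 0},
  {"linear": [115, -11, 25], "twist": 0, "claw": 0},
  {"linear": [115, -11, 25], "twist": 0, "claw": 0},
  {"linear": [115, -11, 25], "twist": 0, "claw": 0},
  {"linear": [115, -11, 25], "twist": 0, "claw": 0},
  {"linear": [115, -11, 25], "twist": 0, "claw": 0},
])

```text
clock: 12.93
position: [0.5033, 0.1754, 0.1816]
ee_rot: [-0.001, 0.145, 0.989, -0.0]
contact_force: [0.4, 0.7, -0.3]
width: -0.0
gripper_force: 0.0
```

Run:
```python
from rig import sensors
from h import *
import cv2
m=eyes.camera_model("wrist"); im=eyes.get_image("wrist"); cv2.imwrite("pics/w8raw.png",im[:,:,::-1])
s=sensors.get_state();print(s["clock"],s["position"],j(s["position"]),s["contact_force"])
hsv=cv2.cvtColor(cv2.GaussianBlur(im,(3,3),0),cv2.COLOR_RGB2HSV)
P=lambda x,y,z: proj([*w(x,y),z],m)
def edge(f,ts): # strongest gradient positions along a path, subpixel in path parameter
    g=[cv2.getRectSubPix(im,(1,1),tuple(map(float,f(t))))[0,0].astype(float) for t in ts]
    d=np.linalg.norm(np.diff(cv2.GaussianBlur(np.array(g),(1,9),0),axis=0),axis=1)
    k=[i for i in range(1,len(d)-1) if d[i]>=d[i-1] and d[i]>d[i+1] and d[i]>2]
    return [(round(ts[i],1),round(d[i])) for i in k]
for y in range(-85,30,10): print(y,"front edge/fence",edge(lambda x:P(x,y,.03),np.arange(-25,40,.5)))
for x in(-5,0,5,10): print(x,"left end",edge(lambda y:P(x,y,.03),np.arange(10,60,.5)),"right end",edge(lambda y:P(x,y,.03),np.arange(-110,-75,.5)))
```

```text
12.9833 [0.5033145  0.17570812 0.18190037] [  7.82501701 -19.57277419] [-0.6356778   0.15893741  1.02684497]
-85 front edge/fence [(np.float64(-14.0), 8), (np.float64(-10.0), 2), (np.float64(4.0), 16), (np.float64(17.5), 3), (np.float64(28.5), 23), (np.float64(35.5), 27)]
-75 front edge/fence [(np.float64(-14.0), 9), (np.float64(-10.5), 4), (np.float64(7.0), 15), (np.float64(28.5), 24), (np.float64(35.5), 28)]
-65 front edge/fence [(np.float64(-14.0), 10), (np.float64(-10.5), 4), (np.float64(12.5), 16), (np.float64(21.0), 3), (np.float64(24.0), 3), (np.float64(28.0), 24), (np.float64(35.5), 29)]
-55 front edge/fence [(np.float64(-14.0), 9), (np.float64(-10.5), 5), (np.float64(15.5), 19), (np.float64(22.0), 2), (np.float64(28.5), 25), (np.float64(35.5), 28)]
-45 front edge/fence [(np.float64(-14.5), 8), (np.float64(-10.5), 5), (np.float64(15.0), 19), (np.float64(28.0), 21), (np.float64(36.0), 27)]
-35 front edge/fence [(np.float64(-14.0), 10), (np.float64(-10.5), 5), (np.float64(12.0), 19), (np.float64(16.5), 15), (np.float64(23.5), 5), (np.float64(31.0), 12), (np.float64(36.5), 22)]

[... 932 characters left out ...]
28), (np.float64(-10.5), 24), (np.float64(1.0), 3), (np.float64(16.0), 18), (np.float64(21.5), 3), (np.float64(24.5), 4), (np.float64(29.0), 9), (np.float64(36.0), 26)]
-5 left end [(np.float64(16.0), 16), (np.float64(30.5), 9)] right end [(np.float64(-89.5), 10)]
0 left end [(np.float64(30.5), 10)] right end [(np.float64(-93.5), 7), (np.float64(-89.0), 16)]
5 left end [(np.float64(30.5), 9)] right end [(np.float64(-108.0), 19), (np.float64(-92.0), 13), (np.float64(-89.0), 16), (np.float64(-86.0), 8), (np.float64(-77.0), 13)]
10 left end [(np.float64(30.5), 15), (np.float64(45.5), 7), (np.float64(49.5), 16)] right end [(np.float64(-103.0), 11), (np.float64(-97.0), 7), (np.float64(-89.5), 9)]
```

```bash
python3 -c "
from rig import manip; print(manip.sign_off())"
```

```text
the job is handed in; nothing more can be done
None
```

I tipped the middle stop down, squared the blank flat against the fence and slid its end up against that stop, then handed the job in at about 13 s; the hand-in returned no verdict, and I viewed 13 pictures, three over the limit of 10.

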